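# Load the gluing press and hold its lever on the stop

## Robot

A 6-joint arm with a two-finger parallel gripper is mounted at the origin on the work surface. World frame = base frame: x ahead of the robot, y to its left, z up, the work surface at z = 0. Lengths are in mm, angles in rad, forces in N, time in s.
With the tool pointing down it reaches from about 350 to 975 mm from the base axis. Payload 7.1 kg.
Tool frame: the origin (TCP) lies midway between the tips of the shut fingers; the grasp point (between the pads) lies 19 mm behind it (ctrl.grasp_offset is the distance from the TCP to the grasp point, in mm); z points along the fingers, y is the line along which they close (so a half turn about z gives the same grasp; the last joint's range is limited). The gripper opens to 88 mm and grips with 3 to 60 N. Pads are 20 mm wide; open, the fingers measure 115 mm over their backs; the gripper's body (75 mm by 178 mm) begins 61 mm behind the grasp point.
Start: joints at [1.132, 0.423, 1.63, -0, 1.089, -0.019], TCP at [254.704, 570.728, 222.675] pointing down, gripper open.
Joint ranges: [-3, 3], [-0.9, 2.11], [0.09, 2.58], [-1.31, 4.45], [0.11, 2.69], [-2.54, 2.54]. Speed limits (rad/s): [2.39, 2.39, 3.01, 3.14, 3.14, 3.14].

## Interface

Orientations are given as a rotation vector (axis times angle).
In Python, from workcell import sensors, viewer, ctrl gives the robot as it stands. The module is installed in compiled form; this text tells all that it offers.
- The arm moves only by the shell command python3 -m handwheel 'ROWS'. ROWS is JSON, a list of rows, each a list of 7 numbers: the shift along the tool's x, y, z in mm, then the turn, a rotation vector about the tool's x, y, z in rad, then the closure, from 0 (fully open) to 1 (shut). In form: [[x, y, z, rx, ry, rz, jaw], ...]. A call has 1 to 10 rows; each row shifts and turns the commanded pose from where the row before left it, along the tool's axes as they then stand; what a row does not reach is not made up. A row lasts 1/8 s, in which the tool goes at most 62.5 mm and 10.7 degrees, less where a joint would pass 70% of its speed; a pose out of reach is approached as far as the arm can. A call is refused whole if a number of a shift passes 62.5 or a number of a turn 0.188, either way. A call with a gripper value outside its range is refused whole. The fingers move at their own pace and stop on an object; the grip force is fixed at half the most. Time passes only in rows, so rows that do not move let the fingers close. It gives the time, the measured TCP pose, the force, the opening and the grip force at its end, in the units of the state.
- sensors.get_obs(): the state, without advancing time (a new reading comes with each control period).
- viewer.get_image(name): name is "scene" or "side" or "wrist"; returns a dict with "frame" (480x640x3 uint8, blue, green, red), "fov_y" (degrees; the focal length in pixels is half the picture's height over the tangent of half this angle, whatever the lens; pixels are square), "cx", "cy" (the principal point, pixels), "R" (3x3) and "t" (3): a world point X has camera coordinates R X + t. Camera axes: x right, y down, z forward; pixel columns grow to the right and rows downward; lengths in mm; the calibration is good to about 2 mm. A picture is of the moment at which its call begins. There is no depth.
- ctrl.close_job(): hands the job in; it is judged then, once.
The state is a dict: "t": time; "qpos": joint angles; "qvel": joint speeds; "joint_torque": joint torques, N m; "ee_pos": TCP position; "orientation": TCP orientation; "ft_force": force on the tool from outside, world axes, zero at the start; "moment": the same for the moment, N m; "width": finger opening in mm; "grasp_force": force on a finger pad.
Only numpy, scipy, OpenCV 4.12 (cv2) and the standard library are available. Lean on these libraries where they do the work, as an engineer would, in place of code of your own. Each camera call takes 0.05 s, during which the arm holds its last target. There are 200 camera calls.

## Task

Slide the wooden tray, with the fan guard lying in its pocket, into the grooves between the legs of the hand press until it is fully home against the stop at the back. Only then take the press lever by its crossways handle, pull it forward and down against its return spring as far as its stop, so that the pressure foot bears on the inlay of the guard, and finish still holding it there with the gripper: the program ends holding, because the spring would lift the foot off the fresh glue. Leave the jar, pots, dish, brush and closed fan around the press where they are.

Things in the scene. Friction and masses are not known exactly. Their poses are not given: they have to be found in the camera images.
- press: hand-lever gluing press, a dark grey-green cast C-frame bolted down. Origin: on the table under the ram's axis; x = the way the tray is fed in, z up. Base: two 26 mm high legs, x -95 to +110 mm, y 38 to 65 mm to either side. Column x +50 to +116 mm; head x -42 to +102 mm, 60 mm wide, 165 to 235 mm high; ram up to 295 mm high. The lever is on its -y side
- mouth (a point): on the table midway between the legs' front ends (x -95 mm, y 0 of the press). The way between the legs is 77 mm wide up to 10 mm height; above that, to 26 mm, the legs overhang it to 62 mm (the grooves). Flared guides, 24 mm high, widen it to about 105 mm at 30 mm before this point
- stop (a point): on the table, middle of the face that stops the tray's nose, at x +40 mm, y 0 of the press
- tray: plywood tray, 220 mm long (x), 72 wide (y), 6 thick, about 0.3 kg, loose on the table before the press, nose (+x end) towards the mouth. Origin: centre of its underside. Strips, 11 mm high in all, form the guard's pocket. Fully home its origin is at x -70 mm, y 0 in the press's frame, axes alike. It slides freely on the table
- tray_grip (a point): centre of the upright wooden grip block near the tray's tail, 31 mm above the tray's underside, at x -98 mm, y 0 of the tray, turning with it. The block is 18 mm long (tray's x), 26 mm wide (y), and reaches from 6 to 56 mm above the tray's underside. With the tray home it is still outside the mouth
- guard: fan guard: flat black stick, about 165 mm long, 20 wide, 6 thick, 30 g, loose in the tray's pocket (2 mm play to each side). Origin: on its underside; x points to its round head (25 mm across, centre at x +65 mm) with a bone-white inlay, 18 mm across, 2 mm proud. In place its origin is at about x +5, y 0, z +6 mm of the tray; with the tray home the inlay is under the foot
- foot: round pressure foot under the ram, 36 mm across, rubber sole. Origin: centre of the sole, 27 mm above the table while the lever is up. The lever lowers it 18 mm per rad; after about 0.72 rad it meets the inlay and then gives way on its own spring (about 14 N at the lever's stop)
- pivot (a point): point on the lever's hinge axis, 195 mm above the table, at x +28 mm, y -94 mm in the press's frame, level with the middle of the handle; the axis runs along the press's y
- handle: crossways handle at the lever's end: a dark wooden sleeve, 22 mm thick, 82 mm long, axis along the press's y, turning freely on its pin (ignore its orientation). Origin: its middle, always 160 mm from pivot in the press's x-z plane. Open to a grasp from above; the lever bar runs 48 mm from its middle, on the side of the press
- lever (a joint): lever angle, rad. 0 = up, held by the return spring (handle 68 degrees above the horizontal, forward of the pivot); grows as the handle is pulled forward (to the press's -x, where the tray comes from) and down; 1.05 = on its stop (handle 8 degrees above the horizontal). It springs back if let go; about 3 N at the handle to start, 9 N at the stop
- lacquer_jar: tall closed jar with a white lid, 72 mm across, 135 mm high, a bystander. Origin: centre of its underside
- pot_a: closed paint pot with a pale lid, 62 mm across, 36 mm high, a bystander. Origin: centre of its underside
- pot_b: closed paint pot with a pale lid, 62 mm across, 36 mm high, a bystander. Origin: centre of its underside
- pot_c: closed paint pot with a pale lid, 62 mm across, 36 mm high, a bystander. Origin: centre of its underside
- pot_d: closed paint pot with a pale lid, 62 mm across, 36 mm high, a bystander. Origin: centre of its underside
- dish: shallow white ceramic dish, 110 mm across, 22 mm high, a bystander. Origin: centre of its underside
- brush: flat paint brush lying down, about 190 mm long, a bystander. Origin: centre of its underside
- closed_fan: closed black folding fan lying flat, 205 x 24 x 20 mm, a bystander. Origin: centre of its underside
Things that resemble listed ones, but are neither listed nor needed, are in the scene too. Several things have the shape of the tray; the one meant has the colours described above.

How it is judged (in metres and radians):
On the way, in this order (a step that is already met when the one before it is completed fails the run):
1. the loaded tray is fully home in the press, the guard in its pocket, the lever still up (x of tray in the frame of press above -0.0735 m and y of tray in the frame of press between -0.006 and 0.006 m and height (world z) of tray below 0.004 m and x of guard in the frame of tray between -0.002 and 0.012 m and y of guard in the frame of tray between -0.005 and 0.005 m and z of guard in the frame of tray below 0.0085 m and angle between guard's own z axis and vertical below 0.06 rad and value of joint lever below 0.15 rad), for 0.2 s.
2. the gripper has the lever on its stop and the foot bears on the guard (value of joint lever above 1 rad and contact force between foot and guard above 5 N and contact force between the fingers and handle above 3 N), for 0.3 s.
At the end, for the whole second after the job is handed in: still held: lever at 1.0 rad or more (stop 1.05), fingers on its handle with over 3 N, foot on the guard with over 5 N; tray flat and home within 3.5 mm (6 mm sideways), guard flat in its pocket (within 7 mm lengthwise, 5 mm sideways) (all of step 2 and x of tray in the frame of press above -0.0735 m and y of tray in the frame of press between -0.006 and 0.006 m and height (world z) of tray below 0.004 m and x of guard in the frame of tray between -0.002 and 0.012 m and y of guard in the frame of tray between -0.005 and 0.005 m and z of guard in the frame of tray below 0.0085 m and angle between guard's own z axis and vertical below 0.06 rad); the arm keeps its last pose, push and grip.
It fails at once if a jar, pot, dish, brush or closed fan is shifted by more than 30 mm (distance of any of lacquer_jar, pot_a, pot_b, pot_c, pot_d, dish, brush, closed_fan from where it was at the start of the episode above 0.03 m).
It fails at once if the guard leaves the tray's pocket (z of guard in the frame of tray above 0.02 m).
It fails at once if the lever is pulled down before the tray is home (value of joint lever above 0.3 rad and x of tray in the frame of press below -0.08 m).
It also fails if it takes over 54 s, if anything falls off the work surface, if the arm or the gripper's body presses on something with over 40 N, if the wrist force passes 120 N, or if a joint passes its speed limit or range.

## Working session

There is one attempt and no reset: what is moved stays moved. The work goes in short steps, Python scripts to look and compute and a shell command to move; the robot and the scene stay as the last step left them, time stands still between calls to the robot, and variables do not carry over. Pictures are saved under pics/ and viewed, at most 10 in all, crops included, and the job is handed in when it is done.

```bash
mkdir -p pics; cat > h.py <<'E'
import numpy as np,cv2
from scipy.spatial.transform import Rotation as Ro
from workcell import sensors,viewer,ctrl
def snap(n,f):
    d=viewer.get_image(n); cv2.imwrite('pics/'+f+'.png',d['frame']); np.savez('pics/'+f+'.npz',**d); return d
def cam(f):
    d=np.load('pics/'+f+'.npz'); F=240/np.tan(np.radians(d['fov_y'])/2); return d,F
def ray(f,uv):
    d,F=cam(f); v=np.array([(uv[0]-d['cx'])/F,(uv[1]-d['cy'])/F,1]); return -d['R'].T@d['t'].ravel(), d['R'].T@v
def atz(f,uv,z):
    c,v=ray(f,uv); return c+v*(z-c[2])/v[2]
def tri(obs):
    A=np.zeros((3,3));b=np.zeros(3)
    for f,uv in obs:
        c,v=ray(f,uv); v=v/np.linalg.norm(v);P=np.eye(3)-np.outer(v,v);A+=P;b+=P@c
    return np.linalg.solve(A,b)
def proj(f,X):
    d,F=cam(f);p=d['R']@np.asarray(X,float)+d['t'].ravel();return np.array([d['cx']+F*p[0]/p[2],d['cy']+F*p[1]/p[2]])
E
python3 - <<'E'
from h import *
for n in ('scene','side','wrist'):
    d=snap(n,n+'0'); print(n,d['fov_y'],d['cx'],d['cy'],(-d['R'].T@d['t']).round(),d['R'][2].round(2))
s=sensors.get_obs();print(s)
E
```

```text
scene 57.878295324925126 323.2150756472719 243.36911928750862 [1007.  491. 1060.] [-0.47 -0.46 -0.76]
side 54.811658145834365 317.15863471442583 235.269283485528 [ -78. -602.  963.] [ 0.5   0.53 -0.69]
wrist 64.1228493373999 321.51645209644124 238.82516243487026 [190. 602. 385.] [ 0.24 -0.11 -0.97]
{'t': 0.15, 'qpos': array([ 1.13196889e+00,  4.23684607e-01,  1.63047407e+00, -3.11175794e-05,
        1.08858772e+00, -1.90031389e-02]), 'qvel': array([ 0.00034691, -0.00398889, -0.00028377, -0.00059039,  0.00228084,
        0.00154442]), 'joint_torque': array([-5.49855195e-04, -5.44990325e+01, -2.73920399e+01,  6.44371798e-02,
        2.03890720e-02, -7.04074273e-05]), 'ee_pos': array([254.56124245, 570.35897428, 222.08407963]), 'orientation': array([-6.54554908e-01, -3.07240669e+00,  1.77470787e-03]), 'ft_force': array([-0.12491317, -0.09370629, -0.48552534]), 'moment': array([-0.04378296, -0.0092499 ,  0.05347953]), 'grasp_force': 0.0, 'width': 87.96899717560589}
```

View pics/scene0.png

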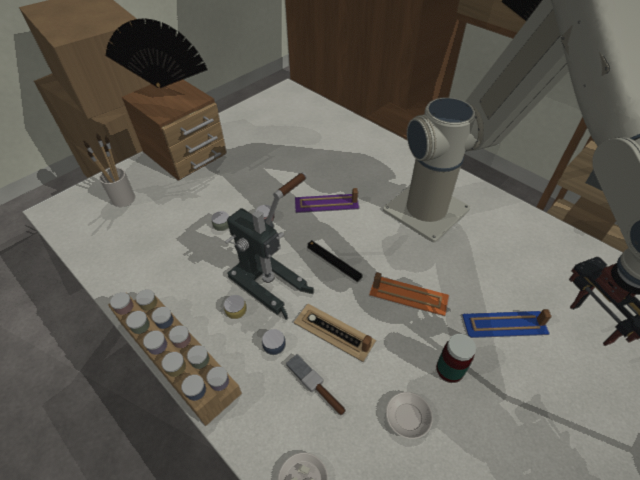

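View pics/side0.png

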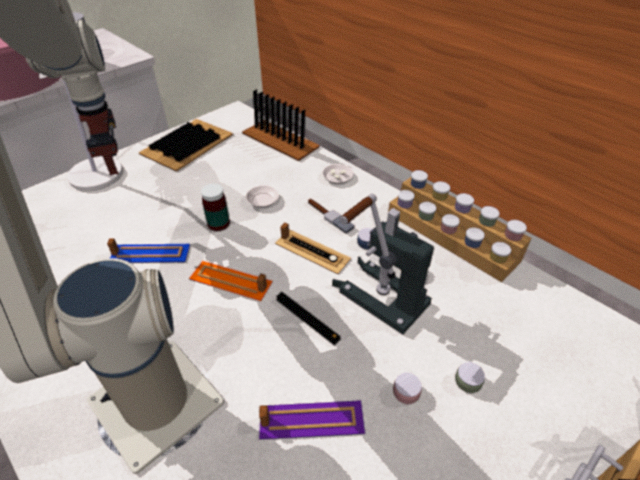

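The plain wooden tray is at scene (333,332), with its grip at (368,342). In the side view it is at (313,250). The press is at scene (265,260) and side (390,275). I'll zoom in on both.

```bash
python3 - <<'E'
import cv2
a=cv2.imread('pics/scene0.png')[165:365,200:400];cv2.imwrite('pics/c1.png',cv2.resize(a,None,fx=3,fy=3,interpolation=cv2.INTER_CUBIC))
a=cv2.imread('pics/side0.png')[185:335,265:445];cv2.imwrite('pics/c2.png',cv2.resize(a,None,fx=4,fy=4,interpolation=cv2.INTER_CUBIC))
E
```

```text
(no output)
```

View pics/c1.png

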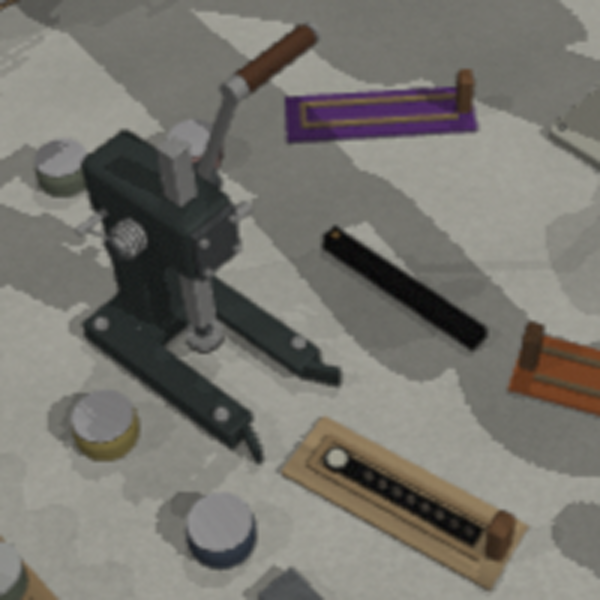

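View pics/c2.png

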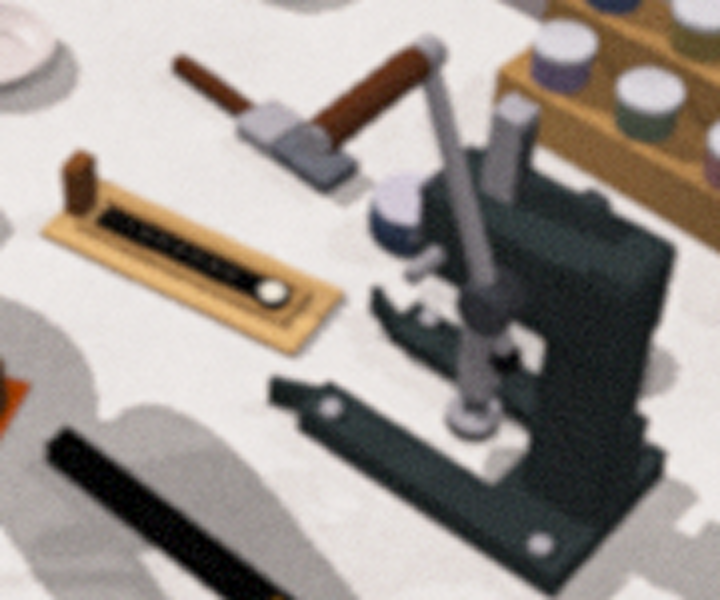

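```bash
cat > m1.py <<'E'
from h import *
S=lambda u,v:('scene0',(200+(u-1)/3,165+(v-1)/3))
D=lambda u,v:('side0',(265+(u-1.5)/4,185+(v-1.5)/4))
P={'griptop':(S(502,519),D(80,158)),'inlay':(S(336,458),D(272,291)),'noseA':(S(322,418),D(293,355)),'noseB':(S(283,470),D(343,295)),
'tailA':(S(527,525),D(43,232)),'tailB':(S(490,588),D(95,185)),'hfree':(S(307,36),D(325,137)),'hbar':(S(240,85),D(425,60)),'foot':(S(205,340),D(474,415)),'ramtop':(S(175,145),D(518,103)),
'flareR':(S(340,375),D(271,385)),'flareL':(S(260,455),D(378,293))}
for k,v in P.items():
    X=tri(v); print(k,X.round(1),'err',[np.abs(proj(f,X)-uv).max().round(1) for f,uv in v])
E
python3 m1.py
```

```text
griptop [543.6 189.1  59.8] err [np.float64(0.7), np.float64(0.6)]
inlay [580.3  25.7  14.9] err [np.float64(0.1), np.float64(0.1)]
noseA [554.3 -20.2   4.1] err [np.float64(0.2), np.float64(0.2)]
noseB [619.9  -5.5   5.1] err [np.float64(0.4), np.float64(0.3)]
tailA [507.5 193.2   6.3] err [np.float64(0.5), np.float64(0.5)]
tailB [573.2 208.2   0.8] err [np.float64(0.1), np.float64(0.1)]
hfree [ 446.1 -134.6  344.2] err [np.float64(0.7), np.float64(0.9)]
hbar [ 526.5 -129.9  345.4] err [np.float64(1.0), np.float64(1.1)]
foot [ 582.8 -154.5   30.6] err [np.float64(0.5), np.float64(0.6)]
ramtop [ 580.5 -155.1  298.7] err [np.float64(1.0), np.float64(1.1)]
flareR [514.5 -36.5  18.1] err [np.float64(0.5), np.float64(0.5)]
flareL [629.1 -27.9  17. ] err [np.float64(0.9), np.float64(0.9)]
```

```bash
cat >> h.py <<'E'
def go(pos,ang,n=None):
    """rows (tool frame) from measured pose to TCP pos, tool down, tool y at world angle ang deg"""
    s=sensors.get_obs();R=Ro.from_rotvec(s['orientation']);a=np.radians(ang)
    y=np.array([np.cos(a),np.sin(a),0]);z=np.array([0,0,-1.]);x=np.cross(y,z)
    G=Ro.from_matrix(np.c_[x,y,z]); r=(R.inv()*G).as_rotvec(); d=np.array(pos)-s['ee_pos']
    n=n or int(max(np.ceil(np.abs(r).max()/.18),np.ceil(np.linalg.norm(d)/55),1))
    print('tcp',s['ee_pos'].round(1),'yang',np.degrees(np.arctan2(*R.as_matrix()[[1,0],1])).round(1),'z',R.as_matrix()[:,2].round(3),'d',d.round(1),'total turn',r.round(3),'F',s['ft_force'].round(1),'w',s['width'].round(1),s['grasp_force'],'t',s['t'])
    for k in range(n):
        Rk=R*Ro.from_rotvec(r*k/n); print((Rk.inv().apply(d/n)).round(1).tolist(),(r/n).round(4).tolist())
E
python3 - <<'E'
from h import *
print('jar',tri([('scene0',(461,344)),('side0',(212,191))]),'pot',tri([('scene0',(274,338)),('side0',(367,236))]))
go([543,189,150],12.3)
E
```

```text
jar [437.08951898 380.69646538 133.46268394] pot [700.86941684   5.60761394  31.77386912]Traceback (most recent call last):
  File "<stdin>", line 3, in <module>
  File "h.py", line 25, in go
    print('tcp',s['ee_pos'].round(1),'yang',np.degrees(np.arctan2(*R.as_matrix()[[1,0],1])).round(1),'z',R.as_matrix()[:,2].round(3),'d',d.round(1),'total turn',r.round(3),'F',s['ft_force'].round(1),'w',s['width'].round(1),s['grasp_force'],'t',s['t'])
                                                                                                                                                                                                           ^^^^^^^^^^^^^^^^
AttributeError: 'float' object has no attribute 'round'
```

```bash
sed -i "s/s\['width'\].round(1)/s['width']/" h.py; python3 - <<'E'
from h import *
go([543,189,210],12.3)
E
```

```text
tcp [254.6 570.4 222.1] yang 65.9 z [-0.    -0.001 -1.   ] d [ 288.4 -381.4  -12.1] total turn [-0.001  0.001  0.936] F [-0.1 -0.1 -0.5] w 87.96899717560589 0.0 t 0.15
[-46.5, -25.6, 1.4] [-0.0001, 0.0001, 0.104]
[-48.9, -20.7, 1.4] [-0.0001, 0.0001, 0.104]
[-50.8, -15.5, 1.4] [-0.0001, 0.0001, 0.104]
[-52.2, -10.1, 1.4] [-0.0001, 0.0001, 0.104]
[-52.9, -4.6, 1.4] [-0.0001, 0.0001, 0.104]
[-53.1, 0.9, 1.3] [-0.0001, 0.0001, 0.104]
[-52.7, 6.4, 1.3] [-0.0001, 0.0001, 0.104]
[-51.8, 11.8, 1.3] [-0.0001, 0.0001, 0.104]
[-50.3, 17.2, 1.3] [-0.0001, 0.0001, 0.104]
```

```bash
python3 -m handwheel '[[-46.5,-25.6,1.4,0,0,0.104,0],[-48.9,-20.7,1.4,0,0,0.104,0],[-50.8,-15.5,1.4,0,0,0.104,0],[-52.2,-10.1,1.4,0,0,0.104,0],[-52.9,-4.6,1.4,0,0,0.104,0],[-53.1,0.9,1.3,0,0,0.104,0],[-52.7,6.4,1.3,0,0,0.104,0],[-51.8,11.8,1.3,0,0,0.104,0],[-50.3,17.2,1.3,0,0,0.104,0],[0,0,0,0,0,0,0]]'
python3 - <<'E'
from h import *
snap('wrist','w1')
go([543,189,120],12.3)
E
```

```text
t: 1.4
ee_pos: [544.7, 186.8, 210.2]
orientation: [1.976, 2.442, -0.0]
ft_force: [-0.2, -0.5, -0.6]
width: 87.8
grasp_force: 0.0
tcp [543.5 188.2 210.1] yang 12.2 z [-0.001 -0.    -1.   ] d [ -0.5   0.8 -90.1] total turn [-0.001 -0.    -0.002] F [-0.4  0.6 -0.4] w 87.80806634083584 0.0 t 1.45
[0.4, -0.1, 45.0] [-0.0004, -0.0001, -0.0011]
[0.4, -0.1, 45.0] [-0.0004, -0.0001, -0.0011]
```

View pics/w1.png

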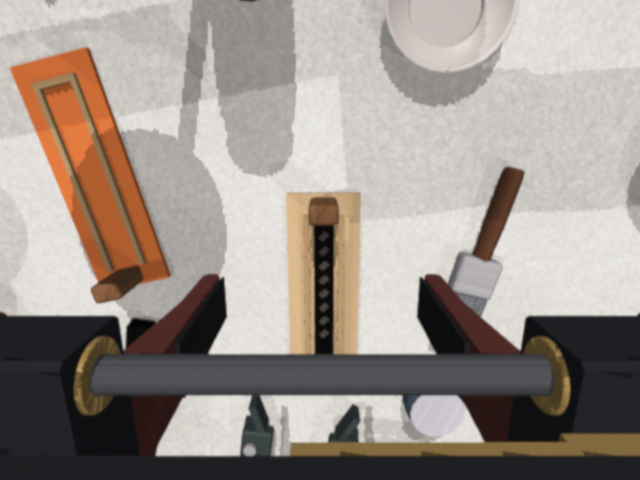

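The wrist view shows the tray upright at column 324, with the grip top at (323,208), midway between the fingers. The flare tips are at about (257,402) and (352,410).

```bash
python3 - <<'E'
from h import *
print(atz('w1',(323.5,209),56), 'corners z6',[atz('w1',u,6).round(1) for u in ((288,193),(360,193),(290.5,352),(357.5,352))])
print(tri([('w1',(323.5,209)),('scene0',(367.3,338)),('side0',(284.7,224.1))]))
E
```

```text
[544.4729482  200.52885042  56.        ] corners z6 [array([510. , 199.5,   6. ]), array([577.8, 214. ,   6. ]), array([544.6,  30.8,   6. ]), array([615.4,  45.8,   6. ])]
[544.72158099 194.18007996  57.00991296]
```

```bash
python3 -m handwheel '[[4,0.5,48,0,0,0,0],[0,0.4,48,0,0,0,0],[0,0,48,0,0,0,0],[0,0,30,0,0,0,0],[0,0,18,0,0,0,0],[0,0,0,0,0,0,0]]'
python3 - <<'E'
from h import *
snap('wrist','w2');snap('side','s2')
go([545,193,17],12.2)
a=cv2.imread('pics/w2.png');b=cv2.imread('pics/s2.png')[180:340,225:425]
cv2.imwrite('pics/c3.png',np.hstack([cv2.resize(a[:,140:500],None,fx=1,fy=1),cv2.resize(b,(440,352)).repeat(1,0) if 0 else cv2.copyMakeBorder(cv2.resize(b,(440,352)),0,128,0,0,cv2.BORDER_CONSTANT)]))
E
```

```text
t: 2.2
ee_pos: [542.0, 194.1, 17.7]
orientation: [-1.968, -2.447, 0.003]
ft_force: [0.7, -0.3, 0.8]
width: 87.5
grasp_force: 0.0
tcp [543.6 194.2  19.4] yang 12.4 z [ 0.001  0.    -1.   ] d [ 1.4 -1.2 -2.4] total turn [ 0.001 -0.     0.003] F [ 0.3 -0.1  0.5] w 87.69494274689791 0.0 t 2.3
[-1.5, 1.1, 2.4] [0.0012, -0.0002, 0.0028]
```

View pics/c3.png

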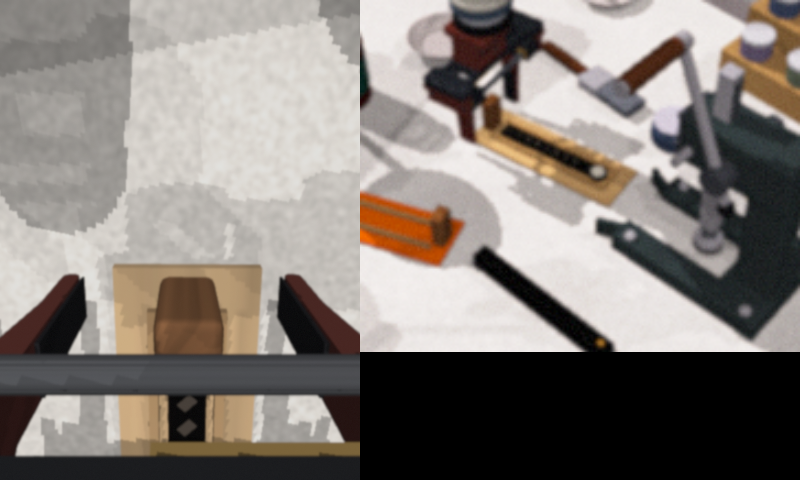

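The block sits between the fingers, about 2 mm off centre at c3 column 188 against 182. I'll centre on it and close.

```bash
python3 -m handwheel '[[0,1.5,1,0,0,0,0],[0,0,0,0,0,0,0.6],[0,0,0,0,0,0,1],[0,0,0,0,0,0,1],[0,0,0,0,0,0,1],[0,0,0,0,0,0,1],[0,0,0,0,0,0,1]]'
python3 - <<'E'
from h import *
snap('wrist','w3')
go([545,193,17],12.2)
# tray tail edge
g=cv2.cvtColor(cv2.imread('pics/w3.png'),cv2.COLOR_BGR2HSV)
for r in (258,262,266,270,280): 
    row=np.where(g[r,:,1]>60)[0]; row=row[(row>235)&(row<420)]; print(r,row.min() if len(row) else None,row.max() if len(row) else None)
E
```

```text
t: 3.18
ee_pos: [544.6, 193.9, 17.4]
orientation: [-1.97, -2.447, 0.0]
ft_force: [-0.3, 0.1, 0.1]
width: 31.5
grasp_force: 0.0
tcp [544.6 193.9  17.4] yang 12.3 z [-0. -0. -1.] d [ 0.4 -0.9 -0.4] total turn [-0.     0.     0.002] F [ 0.1 -0.4 -0. ] w 27.256157529254537 0.0 t 3.225
[-1.0, 0.2, 0.4] [-0.0001, 0.0, 0.0021]
258 None None
262 None None
266 248 396
270 248 396
280 248 395
```

```bash
python3 -m handwheel '[[0,0,0,0,0,0,1],[0,0,0,0,0,0,1],[0,0,0,0,0,0,1]]'
python3 - <<'E'
from h import *
snap('wrist','w4');snap('scene','sc4');snap('side','sd4')
go([545,193,17],12.2)
g=cv2.cvtColor(cv2.imread('pics/w4.png'),cv2.COLOR_BGR2HSV)
for r in (260,263,264,265,266,270,280): 
    row=np.where(g[r,:,1]>60)[0]; row=row[(row>235)&(row<420)]; print(r,row.min() if len(row) else None,row.max() if len(row) else None)
print(atz('w4',(248,264),6),atz('w4',(396,264),6))
a=cv2.imread('pics/sc4.png')[225:355,200:390];b=cv2.imread('pics/sd4.png')[215:335,265:445]
cv2.imwrite('pics/c4.png',np.hstack([cv2.resize(a,None,fx=2.1,fy=2.1*1,interpolation=2),cv2.copyMakeBorder(cv2.resize(b,None,fx=2.2,fy=2.2,interpolation=2),0,9,0,0,cv2.BORDER_CONSTANT)]))
E
```

```text
t: 3.6
ee_pos: [544.6, 193.9, 17.4]
orientation: [-1.97, -2.447, 0.0]
ft_force: [-0.1, 0.8, -0.6]
width: 26.1
grasp_force: 30.0
tcp [544.6 193.9  17.4] yang 12.3 z [-0. -0. -1.] d [ 0.4 -0.9 -0.4] total turn [-0.    -0.     0.002] F [-0.6 -0.7 -0.9] w 25.610217868808995 29.999392926692963 t 3.75
[-1.0, 0.2, 0.4] [-0.0, -0.0, 0.0021]
260 None None
263 250 377
264 249 394
265 248 394
266 248 395
270 247 395
280 248 395
[508.11463962 199.77186934   6.        ] [577.69318309 214.92982341   6.        ]
```

```bash
cat >> m1.py <<'E'
print('---')
f1=tri((S(299,342),D(330,407)));f2=tri((S(221,413),D(428,318)));print('front bolts',f1,f2)
z=(f1[2]+f2[2])/2
a=[atz(*S(101,323),z),atz(*S(221,413),z)];b=[atz(*D(330,407),z),atz(*D(540,543),z)]
for p,q in (a,b): print(p.round(1),q.round(1),'x-axis ang',np.degrees(np.arctan2(*(p-q)[[1,0]])) )
d=f2-f1;print('y ang',np.degrees(np.arctan2(d[1],d[0])),'mid',(f1+f2)/2)
for k in('flareR','flareL','foot','ramtop'):print(k,tri(P[k]).round(1))
E
python3 m1.py | sed -n '/---/,$p'
```

```text
---
front bolts [520.65025968 -85.41566596  31.65367429] [627.26496074 -78.21488376  31.43184406]
[ 639.9 -242.3   31.5] [627.4 -78.3  31.5] x-axis ang -85.64289156319013
[521.2 -85.8  31.5] [ 534.2 -249.8   31.5] x-axis ang 94.51963557307134
y ang 3.863902369524907 mid [573.95761021 -81.81527486  31.54275917]
flareR [514.5 -36.5  18.1]
flareL [629.1 -27.9  17. ]
foot [ 582.8 -154.5   30.6]
ramtop [ 580.5 -155.1  298.7]
```

View pics/c4.png

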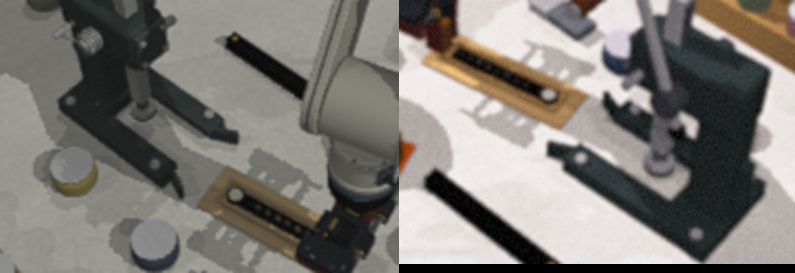

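The press axis comes out at -85.7°, with the centreline passing through (580.3,-154.8). The grasp is firm: 30 N at 25.6 mm wide. I'll align the tray in front of the mouth.

```bash
python3 - <<'E'
from h import *
go([554.6,187,17.4],4.3,6)
E
```

```text
tcp [544.6 193.9  17.4] yang 12.3 z [-0. -0. -1.] d [10.  -6.9 -0. ] total turn [-0.   -0.    0.14] F [-0.6 -0.7 -0.9] w 25.610217868808995 29.999392926692963 t 3.75
[-1.5, 1.4, 0.0] [-0.0, -0.0, 0.0233]
[-1.4, 1.4, 0.0] [-0.0, -0.0, 0.0233]
[-1.4, 1.5, 0.0] [-0.0, -0.0, 0.0233]
[-1.4, 1.5, 0.0] [-0.0, -0.0, 0.0233]
[-1.3, 1.5, 0.0] [-0.0, -0.0, 0.0233]
[-1.3, 1.6, 0.0] [-0.0, -0.0, 0.0233]
```

```bash
python3 -m handwheel '[[-1.5,1.4,0,0,0,0.0233,1],[-1.4,1.4,0,0,0,0.0233,1],[-1.4,1.5,0,0,0,0.0233,1],[-1.4,1.5,0,0,0,0.0233,1],[-1.3,1.5,0,0,0,0.0233,1],[-1.3,1.6,0,0,0,0.0233,1],[0,0,0,0,0,0,1]]'
python3 - <<'E'
from h import *
snap('scene','sc5');snap('side','sd5');snap('wrist','w5')
go([554.6,187,17.4],4.3,1)
a=cv2.imread('pics/sc5.png')[225:365,200:390];b=cv2.imread('pics/sd5.png')[205:345,285:445]
cv2.imwrite('pics/c5.png',np.hstack([cv2.resize(a,None,fx=2.25,fy=2.25,interpolation=2),cv2.resize(b,None,fx=2.25,fy=2.25,interpolation=2)]))
E
```

```text
t: 4.62
ee_pos: [554.7, 186.9, 17.5]
orientation: [-2.137, -2.303, 0.0]
ft_force: [1.6, -0.9, -2.1]
width: 25.7
grasp_force: 30.0
tcp [554.6 186.9  17.4] yang 4.3 z [-0. -0. -1.] d [ 0.   0.1 -0. ] total turn [-0.  0.  0.] F [ 0.8 -1.9 -0.9] w 25.773066857724874 29.998822510242462 t 4.775
[0.1, 0.0, 0.0] [-0.0003, 0.0001, 0.0]
```

View pics/c5.png

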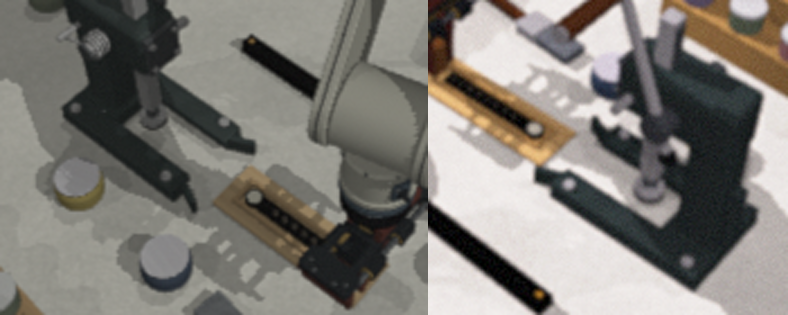

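The tray is in line with the mouth: inlay at c5 (254,198) and (536,130), nose centred between the flares. I'll feed it in gently.

```bash
python3 - <<'E'
from h import *
p=tri([('sc5',(200+253.5/2.25,225+197.5/2.25)),('sd5',(285+107/2.25,205+129.5/2.25))]);print(p, 'line x',580.3+0.0752*(-154.8-p[1]))
E
python3 -m handwheel '[[-8,0,0,0,0,0,1],[-8,0,0,0,0,0,1],[-8,0,0,0,0,0,1],[-8,0,0,0,0,0,1]]'
python3 -m handwheel '[[-7,0,0,0,0,0,1],[-7,0,0,0,0,0,1]]'
```

```text
[567.33644974  14.84464098  11.41056643] line x 567.5427229986348
t: 5.28
ee_pos: [557.0, 154.4, 17.4]
orientation: [-2.137, -2.303, 0.0]
ft_force: [-0.5, 1.2, -2.4]
width: 25.9
grasp_force: 30.0
t: 5.52
ee_pos: [558.1, 140.7, 17.4]
orientation: [-2.137, -2.303, 0.0]
ft_force: [0.1, 0.6, -1.6]
width: 25.9
grasp_force: 30.0
```

Lateral agreement is 0.2 mm. Nose is now at about press x -89. I'll continue.

```bash
for i in 1 2; do python3 -m handwheel '[[-6,0,0,0,0,0,1],[-6,0,0,0,0,0,1],[-6,0,0,0,0,0,1]]' | egrep 'pos|force|width'; done
```

```text
ee_pos: [559.5, 122.9, 17.4]
ft_force: [-0.5, 0.7, -2.6]
width: 25.9
grasp_force: 30.0
ee_pos: [560.9, 104.9, 17.5]
ft_force: [0.8, 1.0, -2.5]
width: 25.9
grasp_force: 30.0
```

```bash
for i in 1 2; do python3 -m handwheel '[[-8,0,0,0,0,0,1],[-8,0,0,0,0,0,1],[-8,0,0,0,0,0,1],[-8,0,0,0,0,0,1]]' | egrep 'pos|ft_force|width'; done; python3 -m handwheel '[[-6,0,0,0,0,0,1],[-6,0,0,0,0,0,1],[-4,0,0,0,0,0,1]]' | egrep 'pos|ft_force|width'
```

```text
ee_pos: [563.3, 72.8, 17.5]
ft_force: [-0.1, 1.2, -2.9]
width: 25.9
ee_pos: [565.7, 41.0, 17.5]
ft_force: [0.3, 0.4, -2.9]
width: 25.5
ee_pos: [566.9, 25.2, 17.5]
ft_force: [0.8, 1.1, -2.5]
width: 26.2
```

```bash
for i in 1 2 3; do python3 -m handwheel '[[-2.5,0,0,0,0,0,1],[-2.5,0,0,0,0,0,1]]' | egrep 'pos|ft_force'; done
```

```text
ee_pos: [567.2, 20.5, 17.5]
ft_force: [0.4, 1.4, -3.1]
ee_pos: [567.6, 15.5, 17.5]
ft_force: [-0.6, 0.9, -2.5]
ee_pos: [568.1, 13.4, 17.9]
ft_force: [-0.9, 29.5, 5.2]
```

Firm stop at y=13.4 (expected about 12.7). I'll ease off the push and check with a picture before releasing.

```bash
python3 -m handwheel '[[1.8,0,0,0,0,0,1],[0,0,0,0,0,0,1]]' | egrep 'pos|ft_force'
python3 - <<'E'
from h import *
snap('scene','sc6');snap('side','sd6')
go([554.6,187,17.4],4.3,1)
a=cv2.imread('pics/sc6.png')[165:345,200:390];b=cv2.imread('pics/sd6.png')[165:345,285:445]
cv2.imwrite('pics/c6.png',np.hstack([cv2.resize(a,None,fx=2.25,fy=2.25,interpolation=2),cv2.resize(b,None,fx=2.25,fy=2.25,interpolation=2)]))
E
```

```text
ee_pos: [567.9, 13.5, 17.6]
ft_force: [0.3, 8.7, -0.1]
tcp [567.9  13.5  17.6] yang 4.3 z [ 0.     0.001 -1.   ] d [-13.3 173.5  -0.2] total turn [ 0.    -0.001 -0.   ] F [-1.4  9.6 -0.2] w 25.78063873551834 30.00257760286331 t 8.75
[174.0, -0.4, 0.4] [0.0003, -0.0013, -0.0003]
```

View pics/c6.png

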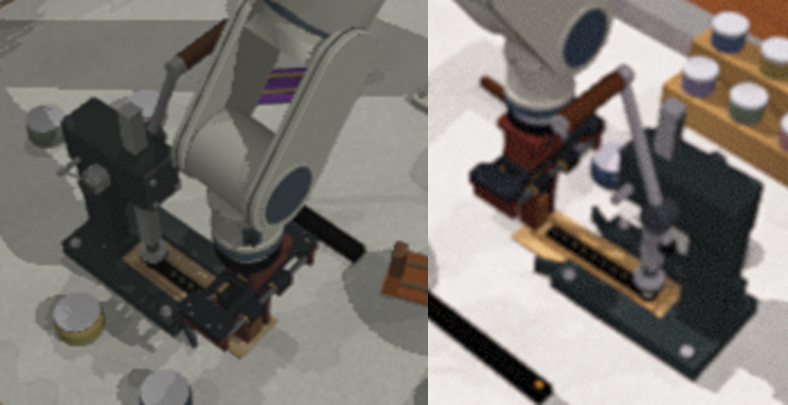

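The tray is seated, with the inlay under the foot at c6 (150,252) and (648,282), and the lever is still up. Next: release and rise.

```bash
python3 -m handwheel '[[0,0,0,0,0,0,0.6],[0,0,0,0,0,0,0.3],[0,0,0,0,0,0,0.2],[0,0,0,0,0,0,0.2],[0,0,0,0,0,0,0],[0,0,0,0,0,0,0]]'
python3 -m handwheel '[[0,0,-30,0,0,0,0],[0,0,-50,0,0,0,0],[0,0,-55,0,0,0,0],[0,0,-55,0,0,0,0],[0,0,-60,0,0,0,0],[0,0,-60,0,0,0,0],[0,0,-60,0,0,0,0],[0,0,-20,0,0,0,0]]'
python3 - <<'E'
from h import *
go([485.5,-131,405],-85.7,9)
E
```

```text
t: 9.5
ee_pos: [567.8, 12.3, 17.5]
orientation: [-2.136, -2.303, 0.0]
ft_force: [-0.2, 0.2, 1.2]
width: 82.0
grasp_force: 0.0
t: 10.5
ee_pos: [568.9, 12.4, 412.2]
orientation: [2.133, 2.3, 0.007]
ft_force: [0.7, -0.2, -1.1]
width: 88.0
grasp_force: 0.0
tcp [568.9  12.4 412.2] yang 4.3 z [ 0.007 -0.    -1.   ] d [ -83.4 -143.4   -7.2] total turn [ 0.006 -0.005  1.571] F [ 0.7 -0.2 -1.1] w 88.01357677034116 0.0 t 10.5
[-15.2, -10.4, 0.7] [0.0006, -0.0005, 0.1746]
[-16.8, -7.7, 0.7] [0.0006, -0.0005, 0.1746]
[-17.8, -4.6, 0.8] [0.0006, -0.0005, 0.1746]
[-18.4, -1.5, 0.8] [0.0006, -0.0005, 0.1746]
[-18.4, 1.8, 0.8] [0.0006, -0.0005, 0.1746]
[-17.8, 4.9, 0.8] [0.0006, -0.0005, 0.1746]
[-16.6, 7.9, 0.8] [0.0006, -0.0005, 0.1746]
[-15.0, 10.7, 0.8] [0.0006, -0.0005, 0.1746]
[-12.9, 13.1, 0.8] [0.0006, -0.0005, 0.1746]
```

```bash
python3 -m handwheel '[[-15.2,-10.4,0.7,0,0,0.1746,0],[-16.8,-7.7,0.7,0,0,0.1746,0],[-17.8,-4.6,0.8,0,0,0.1746,0],[-18.4,-1.5,0.8,0,0,0.1746,0],[-18.4,1.8,0.8,0,0,0.1746,0],[-17.8,4.9,0.8,0,0,0.1746,0],[-16.6,7.9,0.8,0,0,0.1746,0],[-15,10.7,0.8,0,0,0.1746,0],[-12.9,13.1,0.8,0,0,0.1746,0],[0,0,0,0,0,0,0]]'
python3 - <<'E'
from h import *
snap('wrist','w7');snap('side','sd7')
go([485.5,-131,325],-85.7)
print('handle proj',proj('w7',[485.5,-131,344]),[proj('w7',p) for p in ([446,-134.6,344],[526.5,-129.9,344])])
a=cv2.imread('pics/w7.png');b=cv2.imread('pics/sd7.png')[140:320,290:440]
cv2.imwrite('pics/c7.png',np.hstack([cv2.resize(a,None,fx=.7,fy=.7),cv2.resize(b,(280,336))]))
E
```

```text
t: 11.75
ee_pos: [483.7, -131.5, 400.4]
orientation: [-3.139, -0.117, 0.0]
ft_force: [-0.3, 0.3, 0.3]
width: 87.7
grasp_force: 0.0
tcp [ 484.4 -130.7  400.5] yang -85.5 z [ 0.  0. -1.] d [  1.1  -0.3 -75.5] total turn [-0.    -0.     0.003] F [ 0.4  0.6 -0.4] w 87.83073995132 0.0 t 11.85
[0.5, 0.2, 37.8] [-0.0001, -0.0001, 0.0014]
[0.5, 0.2, 37.8] [-0.0001, -0.0001, 0.0014]
handle proj [324.67822473 256.03818777] [array([325.60799878, 316.13214881]), array([328.2018664 , 187.98685398])]
```

View pics/c7.png

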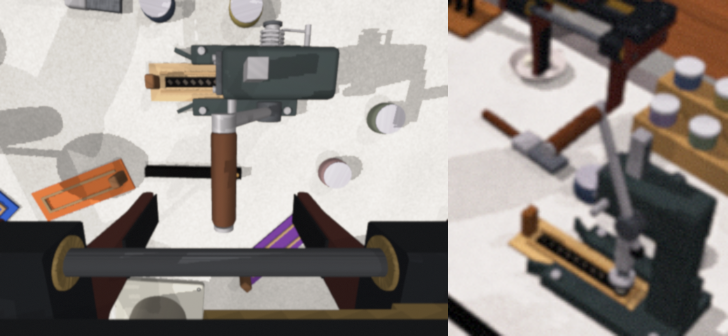

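The handle is centred between the fingers at c7 (224,181). The tray is still home. I'll descend and grasp.

```bash
python3 -m handwheel '[[0.5,0,38,0,0,0,0],[0.5,0,25,0,0,0,0],[0,0,12.5,0,0,0,0],[0,0,0,0,0,0,0.5],[0,0,0,0,0,0,0.75],[0,0,0,0,0,0,1],[0,0,0,0,0,0,1],[0,0,0,0,0,0,1],[0,0,0,0,0,0,1],[0,0,0,0,0,0,1]]'
```

```text
t: 13.1
ee_pos: [485.2, -130.5, 324.9]
orientation: [-3.139, -0.117, 0.0]
ft_force: [-0.4, 8.0, 0.4]
width: 21.8
grasp_force: 28.1
```

```bash
python3 -m handwheel '[[0,0,0,0,0,0,1],[0,0,0,0,0,0,1],[0,0,0,0,0,0,1]]'
```

```text
t: 13.48
ee_pos: [485.2, -130.3, 324.9]
orientation: [-3.138, -0.117, 0.0]
ft_force: [-0.4, 6.3, 1.2]
width: 21.4
grasp_force: 30.0
```

```bash
python3 -c "
import numpy as np
t=np.radians(np.r_[68:8:21j]);print(np.c_[np.degrees(t[1:]),np.diff(-160*np.cos(t)),-np.diff(160*np.sin(t))].round(1))"
```

```text
[[65.  -7.7  3.3]
 [62.  -7.5  3.7]
 [59.  -7.3  4.1]
 [56.  -7.1  4.5]
 [53.  -6.8  4.9]
 [50.  -6.6  5.2]
 [47.  -6.3  5.6]
 [44.  -6.   5.9]
 [41.  -5.7  6.2]
 [38.  -5.3  6.5]
 [35.  -5.   6.7]
 [32.  -4.6  7. ]
 [29.  -4.3  7.2]
 [26.  -3.9  7.4]
 [23.  -3.5  7.6]
 [20.  -3.1  7.8]
 [17.  -2.7  7.9]
 [14.  -2.2  8.1]
 [11.  -1.8  8.2]
 [ 8.  -1.4  8.3]]
```

```bash
python3 -m handwheel '[[0,-7.7,3.3,0,0,0,1],[0,-7.5,3.7,0,0,0,1],[0,-7.3,4.1,0,0,0,1],[0,-7.1,4.5,0,0,0,1],[0,-6.8,4.9,0,0,0,1],[0,0,0,0,0,0,1]]'
```

```text
t: 14.22
ee_pos: [482.6, -93.9, 304.2]
orientation: [-3.139, -0.118, -0.0]
ft_force: [-1.8, -0.7, 4.8]
width: 21.4
grasp_force: 30.0
```

Low forces and the handle is following, so I'll continue the arc.

```bash
python3 -m handwheel '[[0,-6.6,5.2,0,0,0,1],[0,-6.3,5.6,0,0,0,1],[0,-6,5.9,0,0,0,1],[0,-5.7,6.2,0,0,0,1],[0,-5.3,6.5,0,0,0,1],[0,-5,6.7,0,0,0,1],[0,-4.6,7,0,0,0,1],[0,0,0,0,0,0,1]]' | egrep 'pos|ft|wid|gra'
python3 -m handwheel '[[0,-4.3,7.2,0,0,0,1],[0,-3.9,7.4,0,0,0,1],[0,-3.5,7.6,0,0,0,1],[0,-3.1,7.8,0,0,0,1],[0,0,0,0,0,0,1]]' | egrep 'pos|ft|wid|gra'
```

```text
ee_pos: [479.7, -54.4, 261.1]
ft_force: [-1.2, 1.1, 6.6]
width: 21.3
grasp_force: 30.0
ee_pos: [478.7, -39.8, 231.2]
ft_force: [-1.2, -0.5, 8.4]
width: 21.5
grasp_force: 30.0
```

```bash
python3 -m handwheel '[[0,-2.7,7.9,0,0,0,1],[0,-2.2,8.1,0,0,0,1],[0,-1.8,8.2,0,0,0,1],[0,0,0,0,0,0,1]]' | egrep 'pos|ft|wid|gra'
python3 -m handwheel '[[0,-0.7,4,0,0,0,1],[0,-0.6,3,0,0,0,1],[0,0,0,0,0,0,1]]' | egrep 'pos|ft|wid|gra'
```

```text
ee_pos: [478.2, -33.1, 207.0]
ft_force: [-1.8, -0.2, 8.3]
width: 21.4
grasp_force: 30.0
ee_pos: [478.2, -32.0, 200.3]
ft_force: [-1.8, 0.4, 8.6]
width: 21.3
grasp_force: 30.0
```

```bash
for i in 1 2; do python3 -m handwheel '[[0,-0.2,1.5,0,0,0,1],[0,0,0,0,0,0,1]]' | egrep 'pos|ft'; done
```

```text
ee_pos: [478.1, -31.8, 199.0]
ft_force: [-2.2, 1.2, 9.3]
ee_pos: [478.2, -31.6, 197.8]
ft_force: [-4.1, 0.1, 12.6]
```

```bash
for i in 1 2; do python3 -m handwheel '[[0,0,1.2,0,0,0,1],[0,0,0,0,0,0,1],[0,0,0,0,0,0,1]]' | egrep 'pos|ft|gras|wid'; done
```

```text
ee_pos: [478.2, -31.5, 197.4]
ft_force: [-6.1, 1.6, 20.6]
width: 21.3
grasp_force: 30.0
ee_pos: [478.3, -31.5, 196.9]
ft_force: [-10.6, 2.5, 27.4]
width: 21.1
grasp_force: 30.0
```

```bash
python3 -m handwheel '[[0,0,-0.5,0,0,0,1],[0,0,0,0,0,0,1],[0,0,0,0,0,0,1],[0,0,0,0,0,0,1],[0,0,0,0,0,0,1]]' | egrep 't:|pos|ft|gras|wid' && python3 -c "
from workcell import ctrl
print(ctrl.close_job())"
```

```text
t: 18.6
ee_pos: [478.2, -31.5, 197.1]
ft_force: [-7.3, 1.5, 25.3]
width: 21.6
grasp_force: 30.0
the job is handed in; nothing more can be done
None
```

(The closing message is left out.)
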